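# Seat the keyed test arbor in the run-out spindle hub

## Robot

A 6-joint arm with a two-finger parallel gripper is mounted at the origin on the work surface. World frame = base frame: x ahead of the robot, y to its left, z up, the work surface at z = 0. Lengths are in m, angles in rad, forces in N, time in s.
With the tool pointing down it reaches from about 0.4 to 0.925 m from the base axis. Payload 12.5 kg.
Tool frame: the origin (TCP) lies midway between the tips of the shut fingers; the grasp point (between the pads) lies 19 mm behind it; z points along the fingers, y is the line along which they close (so a half turn about z gives the same grasp; the last joint's range is limited). The gripper opens to 95 mm and grips with 3 to 60 N. Pads are 20 mm wide; open, the fingers measure 119 mm over their backs; the gripper's body (75 mm by 180 mm) begins 59 mm behind the grasp point.
Start: joints at [-1.403, 0.491, 1.559, -0, 1.092, -0.106], TCP at [0.169, -0.602, 0.215] pointing down, gripper open.
Joint ranges: [-3.1, 3.1], [-0.84, 2.19], [0.05, 2.79], [-1.13, 4.28], [0.06, 2.93], [-2.69, 2.69]. Speed limits (rad/s): [2.22, 2.22, 2.79, 3.14, 3.14, 3.14].

## Interface

Orientations are given as a unit quaternion [x, y, z, w].
In Python, from workcell import readout, get_image, camera_params, workorder gives the robot as it stands. The module is installed in compiled form; this text tells all that it offers.
- The arm moves only by the tool servo_tool, never from a script. Its argument "steps" is a list of rows, each a list of 3 entries, a list of its own where there are three numbers: the turn, a rotation vector about the tool's x, y, z in units of 8 degrees (1.0 is 8 degrees), then the shift along the tool's x, y, z in units of 40 mm (1.0 is 40 mm), then the closure, from 0 (fully open) to 1 (shut). In form: [[[wx, wy, wz], [tx, ty, tz], grip], ...]. A call has 1 to 20 rows; each row shifts and turns the commanded pose from where the row before left it, along the tool's axes as they then stand; what a row does not reach is not made up. A row lasts 1/10 s, in which the tool goes at most 50 mm and 8.59 degrees, less where a joint would pass 70% of its speed; a pose out of reach is approached as far as the arm can. A call is refused whole if a number of a shift passes 1 or a number of a turn 1, either way. A call with a gripper value outside its range is refused whole. The fingers move at their own pace and stop on an object; the grip force is fixed at half the most. Time passes only in rows, so rows that do not move let the fingers close. It gives the time, the measured TCP pose, the force, the opening and the grip force at its end, in the units of the state.
- readout.observe(): the state, without advancing time (a new reading comes with each control period).
- get_image(name): name is "scene" or "side" or "wrist"; returns (picture, depth): 400x640x3 uint8, red, green, blue; 400x640 float32, m along the optical axis (not along the pixel's ray), 0 where there is no reading.
- camera_params(name): a dict with "vfov" (degrees; the focal length in pixels is half the picture's height over the tangent of half this angle, whatever the lens; pixels are square), "cx", "cy" (the principal point, pixels), "T" (4x4, takes a point from camera to world coordinates); the wrist camera has in their place "tool_from_camera" (4x4, takes a point from camera to tool coordinates, whose origin is the TCP and whose axes are the flange's). Camera axes: x right, y up, looking along -z (the intrinsics and any distortion apply to the point x, -y, -z); pixel columns grow to the right and rows downward; lengths in m; the calibration is good to about 2 mm. The wrist camera is an equidistant fisheye: a pixel r from the principal point sees the ray r / f radians off the axis. A picture is of the moment at which its call begins: read the wrist's pose just before it. camera_params takes no time and is no camera call.
- workorder.hand_in(): hands the job in; it is judged then, once.
The state is a dict: "t": time; "qpos": joint angles; "dq": joint speeds; "tau": joint torques, N m; "ee_pos": TCP position; "tool_rot": TCP orientation; "ft_force": force on the tool from outside, world axes, zero at the start; "ft_torque": the same for the moment, N m; "gripper_width": finger opening in m; "grip_force": force on a finger pad.
Only numpy, scipy, OpenCV 4.12 (cv2) and the standard library are available. Lean on these libraries where they do the work, as an engineer would, in place of code of your own. Each camera call takes 0.05 s, during which the arm holds its last target. There are 200 camera calls.

## Task

Take the keyed arbor (the one with the flange and index tab) out of the wooden rack, push its shaft into the bore of the steel spindle hub, and turn it until the key slips into the keyway. Keep pushing against the spring ejector until the flange is fully home against the hub face, and finish still gripping the arbor and holding it pressed down there. Leave the plain plug gauge and the other gauges on the bench undisturbed.

Things in the scene. Friction and masses are not known exactly. Their poses are not given: they have to be found in the camera images.
- arbor: Keyed steel arbor, 82 mm tall, 0.21 to 0.42 kg, upright in one of the rack's holes. Origin: centre of its lower end; z up its axis; +x towards the key. Shaft diameter 20 mm from 0 to 40 mm up, its lowest 3 mm tapered to diameter 14. Key on the +x side: 6 mm wide, from 16 to 40 mm up, reaching 15 mm from the axis. Then a flange (see arbor_shoulder) and a head (see arbor_grip).
- arbor_shoulder (a point): Centre of the flange's underside, 40 mm above the arbor's origin; same axes. Flange diameter 40 mm, 6 mm thick, with an index tab 8 mm wide on its rim right over the key, reaching 28 mm from the axis. This face meets the hub's top face when the arbor is home.
- arbor_grip (a point): Where to grip: on the axis of the arbor's plain round head, 70 mm above the arbor's origin; same axes. The head is dark steel, diameter 30 mm, from 46 to 82 mm up, and may be gripped at any yaw.
- hub: Steel spindle hub fixed to the bench, outer diameter 64 mm, 55 mm high, on a dark round foot of diameter 110 mm, 12 mm high. Origin: centre of the underside; z up; +x towards the keyway. Bore diameter 22 mm, open at the top, no chamfer. Keyway: slot 8 mm wide all along the bore, reaching 16.5 mm from the axis.
- hub_mouth (a point): Centre of the bore in the hub's top face, 55 mm above the bench; axes as the hub's. The key meets this face, or enters the keyway, when the shaft is 16 mm deep; the shaft meets the ejector at 24 mm and is home at 40 mm.
- ejector (a joint): Brass spring plunger (diameter 20 mm) inside the bore. 0 = up, its top 24 mm below the hub's top face; grows as it is pressed down, in m: 0.016 when the arbor is fully home, stop at 0.019. The spring pushes up with 9 N at 0 and about 14 N at 0.016, and lifts the arbor again if it is let go.
- rack: Wooden rack block fixed to the bench, 90 x 180 x 30 mm. Origin: centre of the underside; y along its length. Two blind holes of diameter 22 mm, 14 mm deep, at y = -50 and +50 mm.
- plug_gauge: Plain plug gauge in the other rack hole: same shaft and head as the arbor, 82 mm tall, but without flange, key or tab. Origin: centre of the lower end. Leave it there.
- ring_gauge: Loose steel ring, outer diameter 60 mm, 22 mm high, on the bench beyond the work. Origin: centre of the underside. Bystander.
- v_block: Loose dark steel V-block, 60 x 50 x 38 mm, on the bench beyond the work. Origin: centre of the underside. Bystander.
- dial_stand: Dial indicator on a magnetic stand, fixed, 255 mm tall, to the right of the hub (-y). Origin: centre of the underside; its arm reaches 116 mm along its -x, at 205 mm height. Bystander.
Mind the look-alikes: they are no part of the job. What is shaped like the arbor but purple is not meant.

How it is judged:
On the way, in this order (a step that is already met when the one before it is completed fails the run):
1. the arbor is gripped and lifted clear of the rack (height (world z) of arbor above 0.04 m and contact force between the fingers and arbor above 2 N and contact force between arbor and rack below 0.1 N), for 0.1 s.
2. the key has slipped into the keyway, the arbor still in the grip (z of arbor_shoulder in the frame of hub_mouth below 0.021 m and horizontal distance between arbor_shoulder and hub_mouth below 0.004 m and angle between the x axis of arbor and the x axis of hub, either way round below 0.25 rad and contact force between the fingers and arbor above 2 N), for 0.1 s.
At the end, for the whole second after the job is handed in: Through the last second: flange within 2.5 mm of the hub face, axis within 3 mm of the bore's and 0.08 rad of vertical, key in line with the keyway within 0.2 rad, ejector pressed over 13.5 mm, arbor still (under 0.02 m/s) and gripped (over 2 N) (z of arbor_shoulder in the frame of hub_mouth below 0.0025 m and horizontal distance between arbor_shoulder and hub_mouth below 0.003 m and angle between the x axis of arbor and the x axis of hub, either way round below 0.2 rad and angle between arbor's own z axis and vertical below 0.08 rad and value of joint ejector above 0.0135 m and contact force between the fingers and arbor above 2 N and linear speed of arbor below 0.02 m/s); the arm keeps its last pose, push and grip.
It fails at once if the plug gauge is disturbed (moved over 25 mm or tipped over 0.35 rad) (distance of plug_gauge from where it was at the start of the episode above 0.025 m or angle between plug_gauge's own z axis and vertical above 0.35 rad).
It fails at once if the ring gauge or V-block is moved over 25 mm (distance of any of ring_gauge, v_block from where it was at the start of the episode above 0.025 m).
It fails at once if the dial stand is struck (over 5 N) (contact force between any of the arm, the fingers, arbor and dial_stand above 5 N).
It also fails if it takes over 38 s, if anything falls off the work surface, if the arm or the gripper's body presses on something with over 40 N, if the wrist force passes 120 N, or if a joint passes its speed limit or range.

## Working session

There is one attempt and no reset: what is moved stays moved. The work goes in short steps, Python scripts to look and compute and a tool call to move; the robot and the scene stay as the last step left them, time stands still between calls to the robot, and variables do not carry over. Pictures are saved under pics/ and viewed, at most 10 in all, crops included, and the job is handed in when it is done.

Besides the shell and the picture viewer there is one more tool, called after "Request:" as name([rows], argument=value, ...), one row to a line, values as JSON. servo_tool: Moves the arm, as the interface text tells. Its arguments: {"type":"object","properties":{"steps":{"type":"array"}},"required":["steps"]}

```bash
mkdir -p pics; cat > h.py <<'E'
import numpy as np, cv2
from workcell import readout, get_image, camera_params, workorder
from scipy.spatial.transform import Rotation as R
def grab(n):
    im,d=get_image(n); np.savez(f'pics/{n}.npz',im=im,d=d); return im,d
def ray(n,u,v,st=None):
    p=camera_params(n); f=200/np.tan(np.radians(p['vfov']/2)); x=(u-p['cx'])/f; y=(v-p['cy'])/f
    if n=='wrist':
        r=np.hypot(x,y); s=np.sinc(r/np.pi)
        dv=np.array([x*s,-y*s,-np.cos(r)])
        W=np.eye(4); W[:3,:3]=R.from_quat(st['tool_rot']).as_matrix(); W[:3,3]=st['ee_pos']
        T=W@p['tool_from_camera']
    else: T=p['T']; dv=np.array([x,-y,-1])
    return T[:3,3],T[:3,:3]@dv
def onz(n,u,v,z,st=None):
    o,d=ray(n,u,v,st); return o+d*(z-o[2])/d[2]
def cloud(n,D):   # scene/side world points HxWx3
    p=camera_params(n); f=200/np.tan(np.radians(p['vfov']/2))
    v,u=np.mgrid[:400,:640]; P=np.stack([(u-p['cx'])/f*D,-(v-p['cy'])/f*D,-D],-1)
    return P@p['T'][:3,:3].T+p['T'][:3,3]
E
python3 - <<'E'
from h import *
print({k:v for k,v in readout.observe().items()})
for n in ('scene','side','wrist'):
    print(n,camera_params(n))
ims=[grab(n)[0] for n in ('scene','side')]
for n,i in zip(('scene','side'),ims): cv2.imwrite(f'pics/{n}0.png',i[:,:,::-1])
E
```

```text
{'t': 0.0, 'qpos': array([-1.40264043e+00,  4.91598270e-01,  1.55939782e+00, -1.74017209e-05,
        1.09174659e+00, -1.05586612e-01]), 'dq': array([-0.00097935,  0.00019638, -0.00040876, -0.00143163, -0.00063357,
       -0.0001537 ]), 'tau': array([-3.25188375e-05, -6.12640500e+01, -2.58177978e+01,  6.92064967e-02,
        4.81839781e-02, -8.83274083e-05]), 'ee_pos': array([ 0.16894733, -0.60149266,  0.21405549]), 'tool_rot': array([ 9.90647032e-01,  1.36448256e-01, -2.57015272e-05, -5.74491367e-04]), 'ft_force': array([-0.60682593,  0.11207201, -0.7170849 ]), 'ft_torque': array([ 0.01057634,  0.01057556, -0.04229879]), 'grip_force': 0.0, 'gripper_width': 0.09518484998166302}
scene {'vfov': 44.557317593644015, 'cx': 324.56538821354843, 'cy': 190.1696301265366, 'T': array([[-0.82407422, -0.47542987,  0.30800669,  0.96286422],
       [ 0.56647986, -0.69305884,  0.44583631,  0.4288674 ],
       [ 0.00150286,  0.5418818 ,  0.84045336,  1.09843315],
       [ 0.        ,  0.        ,  0.        ,  1.        ]])}
side {'vfov': 55.94034875653231, 'cx': 320.904021514584, 'cy': 190.34141710828965, 'T': array([[-0.97839159,  0.08583352, -0.1881024 ,  0.40224687],
       [-0.20519571, -0.51480599,  0.83238783,  0.62930175],
       [-0.02538947,  0.85299906,  0.52129452,  0.55985735],
       [ 0.        ,  0.        ,  0.        ,  1.        ]])}
wrist {'vfov': 65.70646984690485, 'cx': 318.32908322379365, 'cy': 200.28312465118884, 'tool_from_camera': array([[-9.88358667e-04,  9.68015569e-01,  2.50888186e-01,
         6.90003838e-02],
       [ 9.99999448e-01,  1.04607603e-03, -9.66955117e-05,
        -4.40935153e-04],
       [-3.56050878e-04,  2.50887952e-01, -9.68016069e-01,
        -1.69349222e-01],
       [ 0.00000000e+00,  0.00000000e+00,  0.00000000e+00,
         1.00000000e+00]])}
```

View pics/scene0.png

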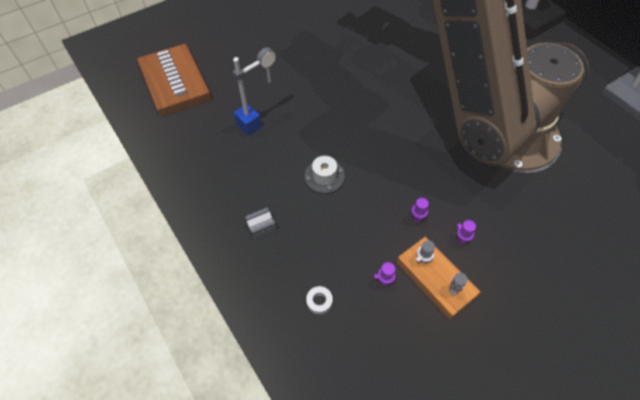

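View pics/side0.png

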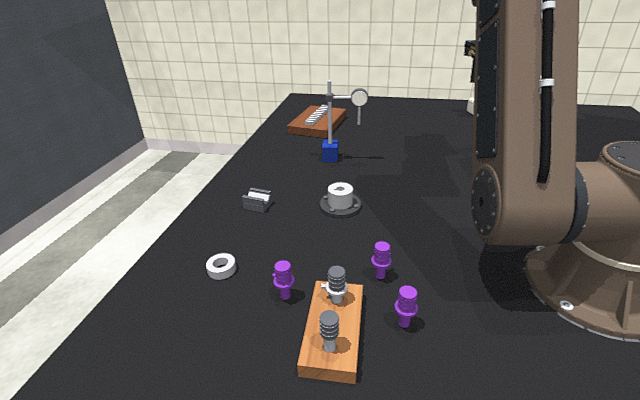

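Scene view: the arbor (grey head, white flange with tab) is at (427,250). Look-alikes are the plug gauge (459,284) and purple arbors at (421,208), (467,231) and (387,273). The hub is at (324,168), the dial stand at (247,120), the ring at (319,299) and the V-block at (260,221). I choose the grey-headed flanged one at (427,250). Next I'll measure it and check a close crop.

```bash
python3 - <<'E'
from h import *
C={}
for n in('scene','side'):
    z=np.load(f'pics/{n}.npz'); C[n]=(z['im'],z['d'],cloud(n,z['d']))
def blob(n,box,zlo,zhi,name):
    im,d,P=C[n]; a,b,c,e=box; Q=P[b:e,a:c].reshape(-1,3); m=(d[b:e,a:c].ravel()>0)&(Q[:,2]>zlo)&(Q[:,2]<zhi); Q=Q[m]
    if len(Q)<6: print(n,name,len(Q));return
    (cx,cy),r=cv2.minEnclosingCircle(Q[:,:2].astype(np.float32))
    print(n,name,len(Q),'med',Q.mean(0).round(4),'circ',round(cx,4),round(cy,4),round(r,4))
for n,bx in (('scene',(405,235,447,270)),('side',(315,255,360,310))):
    blob(n,bx,.093,.105,'arbor top'); blob(n,bx,.056,.066,'flange')
for n,bx in (('scene',(445,265,475,300)),('side',(310,300,345,340))): blob(n,bx,.093,.105,'plug top')
for n,bx in (('scene',(295,140,355,200)),('side',(310,170,370,225))): blob(n,bx,.051,.059,'hub top'); blob(n,bx,.009,.015,'foot')
for n,bx in (('scene',(225,40,285,135)),('side',(310,75,375,165))):
    blob(n,bx,.01,.06,'stand base'); blob(n,bx,.07,.15,'post'); blob(n,bx,.16,.27,'dial arm')
for nm,bx in (('p1',(405,193,435,222)),('p2',(452,216,482,246)),('p3',(370,258,402,290))): blob('scene',bx,.05,.12,nm)
blob('scene',(390,230,485,320),.027,.033,'rack')
im,_,P=C['scene']; Q=P[230:320,390:485].reshape(-1,3); Q=Q[(Q[:,2]>.026)&(Q[:,2]<.034)]
print('rack rect',cv2.minAreaRect(Q[:,:2].astype(np.float32)))
A=cv2.resize(im[230:290,395:475],(400,300),interpolation=2); B=cv2.resize(im[145:193,295:359],(400,300),interpolation=2)
s=C['side'][0]; D=cv2.resize(s[255:315,300:380],(400,300),interpolation=2); E=cv2.resize(s[172:220,308:372],(400,300),interpolation=2)
cv2.imwrite('pics/crop1.png',np.vstack([np.hstack([A,B]),np.hstack([D,E])])[:,:,::-1])
E
```

```text
scene arbor top 128 med [0.4887 0.1561 0.0968] circ 0.4883 0.1547 0.0159
scene flange 98 med [0.4983 0.1597 0.0611] circ 0.4935 0.1577 0.0234
side arbor top 198 med [0.4874 0.1545 0.0983] circ 0.4881 0.1525 0.0157
side flange 171 med [0.4893 0.1615 0.0624] circ 0.4916 0.1517 0.0237
scene plug top 138 med [0.4826 0.2555 0.0968] circ 0.4819 0.2558 0.0154
side plug top 294 med [0.4816 0.254  0.0984] circ 0.4823 0.2522 0.0155
scene hub top 312 med [ 0.5389 -0.1883  0.0542] circ 0.5392 -0.1887 0.0336
scene foot 393 med [ 0.5478 -0.1731  0.0115] circ 0.5389 -0.1872 0.0557
side hub top 276 med [ 0.5377 -0.1884  0.0557] circ 0.5363 -0.1916 0.0345
side foot 381 med [ 0.5348 -0.1719  0.0129] circ 0.538 -0.1911 0.0565
scene stand base 480 med [ 0.6217 -0.452   0.0426] circ 0.6193 -0.462 0.0384
scene post 117 med [ 0.5986 -0.463   0.1163] circ 0.574 -0.4667 0.0514
scene dial arm 563 med [ 0.5666 -0.4656  0.21  ] circ 0.5651 -0.4696 0.0644
side stand base 1056 med [ 0.667  -0.6477  0.037 ] circ 0.6854 -0.653 0.2352
side post 109 med [ 0.5935 -0.4666  0.1147] circ 0.5731 -0.4734 0.0489
side dial arm 491 med [ 0.5623 -0.468   0.2081] circ 0.5649 -0.469 0.063
scene p1 177 med [0.4194 0.057  0.0738] circ 0.4157 0.0546 0.0164
scene p2 195 med [0.3691 0.1673 0.0736] circ 0.3653 0.1657 0.0161
scene p3 197 med [0.5943 0.1449 0.0751] circ 0.5909 0.1426 0.0157
scene rack 1779 med [0.4895 0.2134 0.0294] circ 0.4856 0.2056 0.0994
rack rect ((0.4845852851867676, 0.20509770512580872), (0.09291830658912659, 0.18062590062618256), 3.5753822326660156)
```

View pics/crop1.png

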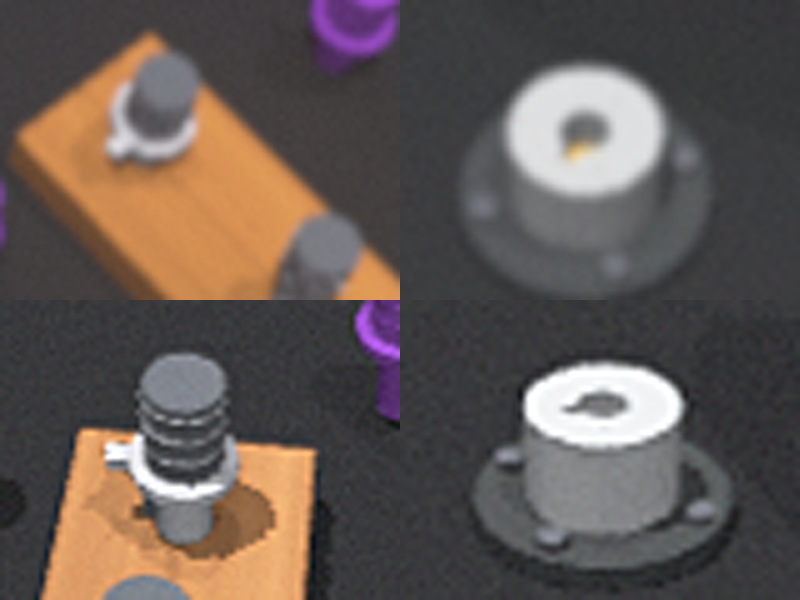

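The crops confirm it: top left and bottom left show a grey head with a white flange, its tab pointing image-left (scene px ≈ (419,259), side px ≈ (323,286)). On the hub (right), the keyway points left in the side view (tip ≈ (334,189)). Centres: arbor ≈ (0.488, 0.154), top at 0.098 as expected; hub ≈ (0.538, -0.189), top at 0.055. I'll go over the hub first for a wrist view.

Request:
servo_tool([
  [[0,0,0],[0,0,-1],0],
  [[0,0,0],[0,0,-1],0],
  [[0,0,0],[0,0,-1],0],
  [[0,0,0],[0.83,-0.53,0],0],
  [[0,0,0],[0.83,-0.53,0],0],
  [[0,0,0],[0.83,-0.53,0],0],
  [[0,0,0],[0.83,-0.53,0],0],
  [[0,0,0],[0.83,-0.53,0],0],
  [[0,0,0],[0.83,-0.53,0],0],
  [[0,0,0],[0.83,-0.53,0],0],
  [[0,0,0],[0.83,-0.53,0],0],
  [[0,0,0],[0.83,-0.53,0],0],
  [[0,0,0],[0.83,-0.53,0],0],
  [[0,0,0],[0.83,-0.53,0],0],
  [[0,0,0],[0.83,-0.53,0.5],0],
  [[0,0,0],[0.83,-0.53,1],0],
  [[0,0,0],[0.83,-0.53,1],0],
  [[0,0,0],[0,0,0.5],0],
  [[0,0,0],[0,0,0],0],
])

```text
t: 2.0
ee_pos: [0.5298, -0.1954, 0.2205]
tool_rot: [0.991, 0.137, -0.002, -0.002]
ft_force: [0.3, 0.8, -0.5]
gripper_width: 0.0952
grip_force: 0.0
```

Request:
servo_tool([
  [[0,0,0],[0,0,0],0],
  [[0,0,0],[0,0,0],0],
])

```text
t: 2.2
ee_pos: [0.5307, -0.1975, 0.2248]
tool_rot: [0.991, 0.136, 0.001, 0.001]
ft_force: [0.6, -0.3, 0.3]
gripper_width: 0.0952
grip_force: 0.0
```

```bash
python3 - <<'E'
from h import *
st=readout.observe(); print(st['ee_pos'],st['tool_rot'],st['qpos'],np.abs(st['dq']).max())
im,d=get_image('wrist'); np.savez('pics/hubw.npz',im=im,d=d,ee_pos=st['ee_pos'],tool_rot=st['tool_rot'])
cv2.imwrite('pics/w1.png',im[:,:,::-1])
for a,b in (((418.6,259.4),(323,286)),): 
    p=onz('scene',*a,.062),onz('side',*b,.062); print('tab',p)
    for q in p: print(np.degrees(np.arctan2(q[1]-.1535,q[0]-.4882)))
p=onz('side',334.4,189.3,.055); print('slot',p,np.degrees(np.arctan2(*(p-onz('side',340.5,188.6,.055))[1::-1])))
E
```

```text
[ 0.53068959 -0.19753018  0.22479386] [9.90704188e-01 1.36029847e-01 8.24330090e-04 6.42996607e-04] [-4.72914525e-01  3.96148107e-01  1.69397656e+00 -1.27916907e-04
  1.04938004e+00  8.25039456e-01] 0.00619935536562847
tab (array([0.51153877, 0.15938752, 0.062     ]), array([0.5107475 , 0.15526822, 0.062     ]))
14.15823793318221
4.484083684289506
slot [ 0.55110691 -0.18761011  0.055     ] 21.942640016862555
```

View pics/w1.png

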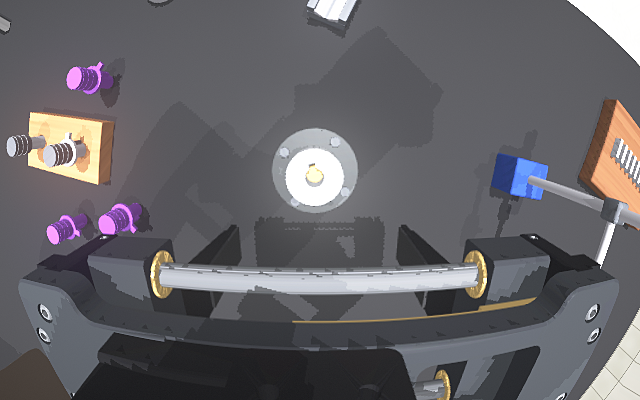

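The wrist view shows the hub at (315,172) with the bore bright inside the white ring and the keyway pointing up and slightly left at about (312,163). The rack and arbor are at left (60,152), and the dial stand is well off to the right.

```bash
python3 - <<'E'
from h import *
z=np.load('pics/hubw.npz'); im,d=z['im'],z['d']; st=dict(ee_pos=z['ee_pos'],tool_rot=z['tool_rot'])
# rectify: sample hub-top plane at 0.25mm into a top-down map (x right, y up)
p=camera_params('wrist'); f=200/np.tan(np.radians(p['vfov']/2))
W=np.eye(4); W[:3,:3]=R.from_quat(st['tool_rot']).as_matrix(); W[:3,3]=st['ee_pos']; T=np.linalg.inv(W@p['tool_from_camera'])
g=np.arange(-160,160)*.00025; X,Y=np.meshgrid(.538+g,-.19-g)
P=np.stack([X,Y,np.full_like(X,.055)],-1)@T[:3,:3].T+T[:3,3]
th=np.arctan2(np.hypot(P[...,0],P[...,1]),-P[...,2]); k=f*th/np.hypot(P[...,0],P[...,1])
mu=(p['cx']+k*P[...,0]).astype(np.float32); mv=(p['cy']-k*P[...,1]).astype(np.float32)
o=cv2.remap(im,mu,mv,cv2.INTER_CUBIC)
cv2.imwrite('pics/hubtop.png',cv2.resize(o,(640,640))[20:620,:,::-1])
m=(o.min(-1)>235).astype(np.uint8)
cs,h=cv2.findContours(m,cv2.RETR_CCOMP,cv2.CHAIN_APPROX_NONE)
def w(q): return .538+(q[0]-160)*.00025, -.19-(q[1]-160)*.00025
for c,hh in zip(cs,h[0]):
    a=cv2.contourArea(c)
    if a<1500: continue
    (x,y),r=cv2.minEnclosingCircle(c); M=cv2.moments(c)
    print('hole' if hh[3]>=0 else 'outer',a*.0625,'mm2',np.round(w((x,y)),4),'r',r*.25, 'cent',np.round(w((M['m10']/M['m00'],M['m01']/M['m00'])),4))
# depth-based height check
print('depth on top', d[172,300],d[172,330])
E
```

```text
outer 3238.3125 mm2 [ 0.5371 -0.1907] r 32.70423126220703 cent [ 0.5371 -0.1907]
hole 411.6875 mm2 [ 0.5396 -0.1894] r 14.039249420166016 cent [ 0.5383 -0.1901]
depth on top 0.34269935 0.34271893
```

View pics/hubtop.png

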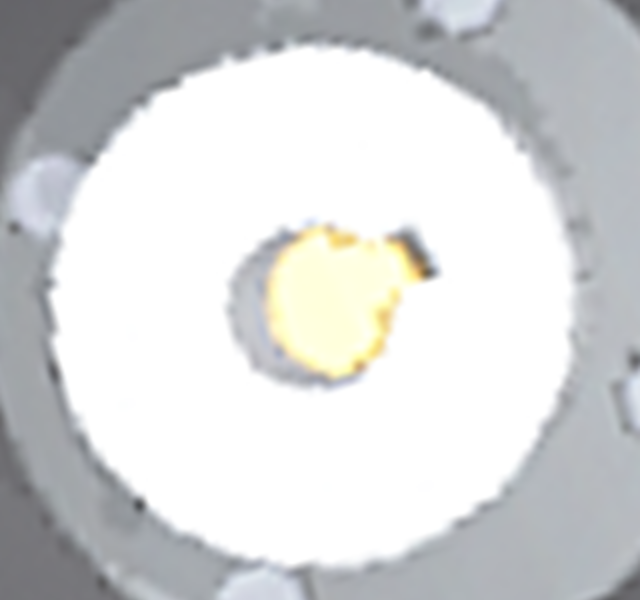

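Hub centre by wrist is (0.537,-0.191) with r ≈ 32.7 mm (should be 32), and the keyway points at about 28° in the world frame. Now I'll do the same look over the arbor.

Request:
servo_tool([
  [[0,0,0],[0.13,-0.96,-0.5],0],
  [[0,0,0],[0.13,-0.96,-0.5],0],
  [[0,0,0],[0.13,-0.96,0],0],
  [[0,0,0],[0.13,-0.96,0],0],
  [[0,0,0],[0.13,-0.96,0],0],
  [[0,0,0],[0.13,-0.96,0],0],
  [[0,0,0],[0.13,-0.96,0],0],
  [[0,0,0],[0.13,-0.96,0],0],
  [[0,0,0],[0.13,-0.96,0],0],
  [[0,0,0],[0,0,0],0],
  [[0,0,0],[0,0,0],0],
  [[0,0,0],[0,0,0],0],
])

```text
t: 3.45
ee_pos: [0.4824, 0.1478, 0.2639]
tool_rot: [0.991, 0.136, 0.001, 0.0]
ft_force: [-0.0, 0.3, -0.0]
gripper_width: 0.0949
grip_force: 0.0
```

```bash
cat >> h.py <<'E'
def topdown(im,st,c,z,half=.04,s=.00025,n=None):
    """wrist picture resampled on the plane at height z: x right, y up"""
    p=camera_params('wrist'); f=200/np.tan(np.radians(p['vfov']/2))
    W=np.eye(4); W[:3,:3]=R.from_quat(st['tool_rot']).as_matrix(); W[:3,3]=st['ee_pos']; T=np.linalg.inv(W@p['tool_from_camera'])
    g=np.arange(-half,half,s); X,Y=np.meshgrid(c[0]+g,c[1]-g)
    P=np.stack([X,Y,np.full_like(X,z)],-1)@T[:3,:3].T+T[:3,3]
    r=np.hypot(P[...,0],P[...,1]); k=f*np.arctan2(r,-P[...,2])/r
    return cv2.remap(im,(p['cx']+k*P[...,0]).astype(np.float32),(p['cy']-k*P[...,1]).astype(np.float32),cv2.INTER_CUBIC)
E
python3 - <<'E'
from h import *
st=readout.observe(); print(st['ee_pos'],st['tool_rot'],np.abs(st['dq']).max())
im,d=get_image('wrist'); np.savez('pics/arbw.npz',im=im,d=d,ee_pos=st['ee_pos'],tool_rot=st['tool_rot'])
a=topdown(im,st,(.488,.154),.098); b=topdown(im,st,(.488,.154),.062)
cv2.imwrite('pics/arbtop.png',np.hstack([cv2.resize(a,(400,400)),cv2.resize(b,(400,400))])[:,:,::-1])
E
```

```text
[0.48240987 0.14775143 0.26391648] [9.90709083e-01 1.35997219e-01 5.06739882e-04 1.08891790e-04] 0.012008144805786313
```

View pics/arbtop.png

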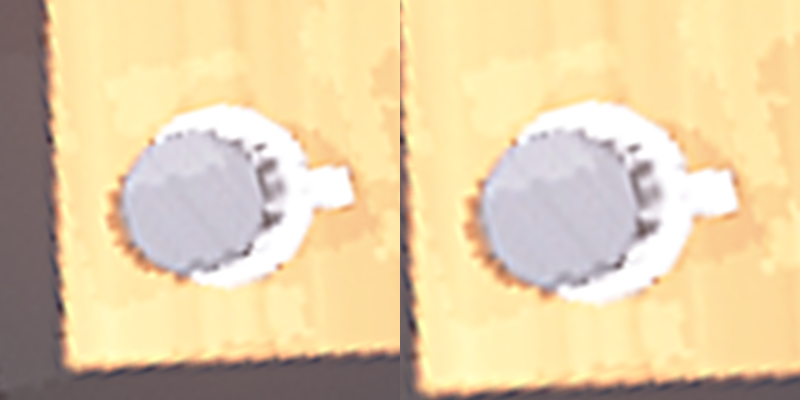

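The top-down view at 5 px/mm shows the head disc centred at about (195,203) in the left half. The flange in the right half is about 40 mm across with its tab at about (735,192), pointing roughly +4°. I'll fit these exactly, and refit the keyway angle.

```bash
python3 - <<'E'
from h import *
z=np.load('pics/arbw.npz'); st=dict(ee_pos=z['ee_pos'],tool_rot=z['tool_rot']); im=z['im']
def circ(m,lab):
    c=max(cv2.findContours(m,cv2.RETR_EXTERNAL,cv2.CHAIN_APPROX_NONE)[0],key=cv2.contourArea)[:,0].astype(float); return c
def fit(q):
    A=np.c_[2*q,np.ones(len(q))]; s=np.linalg.lstsq(A,(q**2).sum(1),rcond=None)[0]; return s[:2],np.sqrt(s[2]+s[0]**2+s[1]**2)
def robust(q,c,r,tol=6):
    for _ in range(8):
        dd=np.hypot(*(q-c).T); k=abs(dd-r)<tol; c,r=fit(q[k])
    return c,r,k.sum()
a=topdown(im,st,(.488,.154),.098).astype(int); sat=a.max(-1)-a.min(-1)
m=((sat<45)&(a.mean(-1)<225)&(a.mean(-1)>130)).astype(np.uint8); m=cv2.morphologyEx(m,cv2.MORPH_OPEN,np.ones((9,9)))
W=lambda c:(.488+(c[0]-160)*.00025,.154-(c[1]-160)*.00025)
q=circ(m,0); 
q=q[np.hypot(q[:,0]-156,q[:,1]-162)<75]; c,r,n=robust(q,np.array([156,162.]),60,8); print('head',np.round(W(c),4),r*.25,n)
b=topdown(im,st,(.488,.154),.062).astype(int); m=((b[...,2]>240)).astype(np.uint8)
q=circ(m,0); g=q[(q[:,0]>0)]; c,r,n=robust(g,np.array([152,161.]),80,4); print('flange',np.round(W(c),4),r*.25,n)
far=q[np.hypot(*(q-c).T)>90]; t=far-c; print('tab',np.degrees(np.arctan2(-t[:,1].mean(),t[:,0].mean())),np.hypot(*t.T).max()*.25,len(far))
print('tab using head centre',)
z=np.load('pics/hubw.npz'); st=dict(ee_pos=z['ee_pos'],tool_rot=z['tool_rot'])
o=topdown(z['im'],st,(.5371,-.1907),.055); m=(o.min(-1)>235).astype(np.uint8)
cs,h=cv2.findContours(m,cv2.RETR_CCOMP,cv2.CHAIN_APPROX_NONE)
hole=[c for c,hh in zip(cs,h[0]) if hh[3]>=0 and cv2.contourArea(c)>1500][0][:,0].astype(float)
c,r,n=robust(hole,np.array([160,160.]),44,3); print('bore',.5371+(c[0]-160)*.00025,-.1907-(c[1]-160)*.00025,r*.25,n)
t=hole-c; far=t[np.hypot(*t.T)>50]; print('keyway',np.degrees(np.arctan2(-far[:,1].mean(),far[:,0].mean())),np.hypot(*t.T).max()*.25,len(far))
E
```

```text
head [0.487  0.1535] 14.316110135108667 377
flange [0.4866 0.1537] 19.438314783917438 310
tab 4.400028451027398 28.400987327712464 71
tab using head centre
bore 0.536973438656808 -0.19072398497180357 10.815890478433795 229
keyway 26.55397637761566 16.9899441274077 59
```

Request:
servo_tool([
  [[0,0,0],[0.14,-0.11,0.8],0],
  [[0,0,0],[0,0,1],0],
  [[0,0,0],[0,0,1],0],
  [[0,0,0],[0,0,0.6],0],
  [[0,0,0],[0,0,0.4],0],
  [[0,0,0],[0,0,0],0],
  [[0,0,0],[0,0,0],0],
  [[0,0,0],[0,0,0],0],
])

```text
t: 4.3
ee_pos: [0.487, 0.154, 0.1124]
tool_rot: [0.991, 0.136, 0.001, 0.0]
ft_force: [-0.7, -0.1, -0.4]
gripper_width: 0.0949
grip_force: 0.0
```

Request:
servo_tool([
  [[0,0,0],[0,0,0.5],0],
  [[0,0,0],[0,0,0.4],0],
  [[0,0,0],[0,0,0.17],0],
  [[0,0,0],[0,0,0],0],
  [[0,0,0],[0,0,0],0],
  [[0,0,0],[0,0,0],1],
  [[0,0,0],[0,0,0],1],
  [[0,0,0],[0,0,0],1],
  [[0,0,0],[0,0,0],1],
  [[0,0,0],[0,0,0],1],
  [[0,0,0],[0,0,0],1],
  [[0,0,0],[0,0,0],1],
  [[0,0,0],[0,0,0],1],
])

```text
t: 5.6
ee_pos: [0.4863, 0.1544, 0.0685]
tool_rot: [0.991, 0.136, -0.0, 0.0]
ft_force: [-0.1, -0.0, -0.3]
gripper_width: 0.0369
grip_force: 0.0
```

Request:
servo_tool([
  [[0,0,0],[0,0,0],1],
  [[0,0,0],[0,0,0],1],
  [[0,0,0],[0,0,0],1],
  [[0,0,0],[0,0,0],1],
])

```text
t: 6.0
ee_pos: [0.4863, 0.1544, 0.0685]
tool_rot: [0.991, 0.136, -0.0, 0.0]
ft_force: [-0.2, 0.0, -0.4]
gripper_width: 0.0299
grip_force: 29.9
```

Request:
servo_tool([
  [[0,0,0],[0,0,-0.3],1],
  [[0,0,0],[0,0,-0.6],1],
  [[0,0,0],[0,0,-0.7],1],
  [[0,0,0],[0,0,-0.6],1],
  [[0,0,0],[0,0,-0.3],1],
  [[0,0,0],[0,0,0],1],
  [[0,0,0],[0,0,0],1],
])

```text
t: 6.7
ee_pos: [0.4859, 0.1543, 0.168]
tool_rot: [0.991, 0.136, -0.0, 0.0]
ft_force: [0.5, -0.4, -4.0]
gripper_width: 0.0298
grip_force: 29.9
```

Request:
servo_tool([
  [[0,0,0],[-0.06,0.5,0],1],
  [[0,0,0],[-0.11,0.85,0],1],
  [[0,0,0],[-0.13,1,0],1],
  [[0,0,0],[-0.13,1,0],1],
  [[0,0,0],[-0.13,1,0],1],
  [[0,0,0],[-0.13,1,0],1],
  [[0,0,0],[-0.13,1,0],1],
  [[0,0,0],[-0.13,1,0],1],
  [[0,0,0],[-0.1,0.85,0],1],
  [[0,0,0],[-0.05,0.45,0],1],
  [[0,0,-0.7],[0,0,0],1],
  [[0,0,-0.7],[0,0,0],1],
  [[0,0,-0.7],[0,0,0],1],
  [[0,0,-0.68],[0,0,0],1],
  [[0,0,0],[0,0,0],1],
  [[0,0,0],[0,0,0],1],
  [[0,0,0],[0,0,0],1],
])

```text
t: 8.4
ee_pos: [0.5374, -0.1903, 0.1682]
tool_rot: [0.946, 0.324, -0.0, -0.0]
ft_force: [0.1, 0.3, -3.7]
gripper_width: 0.0296
grip_force: 29.9
```

```bash
python3 - <<'E'
from h import *
st=readout.observe(); q=R.from_quat(st['tool_rot']).as_matrix(); print(st['t'],st['ee_pos'],'yaw',np.degrees(np.arctan2(q[1,0],q[0,0])),'z',q[:,2],st['ft_force'],st['grip_force'],st['qpos'])
im,d=get_image('wrist'); grab('side'); s=np.load('pics/side.npz')['im'][120:230,260:420]
W=np.array(st['ee_pos'])
a=topdown(im,st,W[:2],W[2]-.009,half=.05)  # flange-top plane (0.046 up; TCP ~0.0525 up)
cv2.imwrite('pics/held.png',np.hstack([cv2.resize(a,(400,400)),cv2.resize(s,(400,275),interpolation=2)[:,:] if 0 else cv2.copyMakeBorder(cv2.resize(s,(400,275),interpolation=2),0,125,0,0,0)])[:,:,::-1])
E
```

```text
8.4 [ 0.53741653 -0.19031983  0.16817663] yaw 37.81939090999113 z [-6.49917584e-04  2.88257380e-04 -9.99999747e-01] [ 0.07424147  0.25027896 -3.71062125] 29.917623102664948 [-4.56192018e-01  4.65632209e-01  1.74835322e+00 -3.43871401e-05
  9.28317662e-01  4.54552136e-01]
```

View pics/held.png

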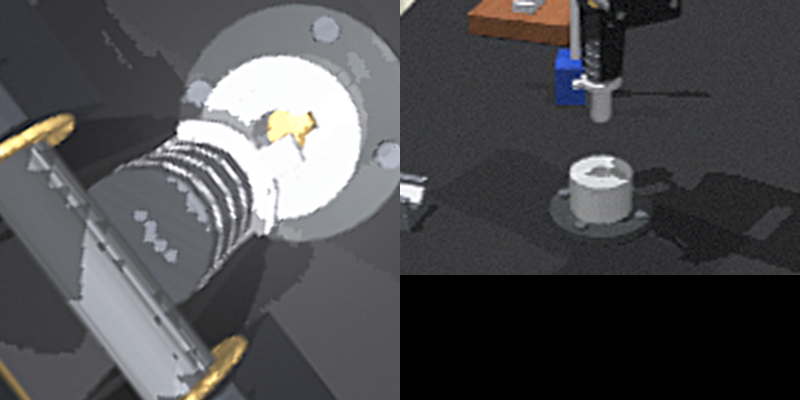

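Held view: the tab sits at about (285,155), towards 27°. The side view shows the shaft right above the bore with the tab in line with the keyway. I'll lower it into the mouth now.

Request:
servo_tool([
  [[0,0,0],[-0.014,0,0.4],1],
  [[0,0,0],[0,0,0.6],1],
  [[0,0,0],[0,0,0.4],1],
  [[0,0,0],[0,0,0.15],1],
  [[0,0,0],[0,0,0.15],1],
  [[0,0,0],[0,0,0],1],
  [[0,0,0],[0,0,0],1],
])

```text
t: 9.2
ee_pos: [0.5374, -0.1911, 0.1012]
tool_rot: [0.946, 0.325, 0.0, 0.0]
ft_force: [-0.0, 0.2, -4.4]
gripper_width: 0.0295
grip_force: 29.9
```

Request:
servo_tool([
  [[0,0,0],[0,0,0.1],1],
  [[0,0,0],[0,0,0.1],1],
  [[0,0,0],[0,0,0],1],
  [[0,0,0],[0,0,0],1],
])

```text
t: 9.6
ee_pos: [0.5371, -0.191, 0.0925]
tool_rot: [0.946, 0.325, -0.0, 0.0]
ft_force: [-0.3, 0.7, -3.8]
gripper_width: 0.0301
grip_force: 29.9
```

Request:
servo_tool([
  [[0,0,0],[0,0,0.08],1],
  [[0,0,0],[0,0,0.08],1],
  [[0,0,0],[0,0,0],1],
  [[0,0,0],[0,0,0],1],
])

```text
t: 10.0
ee_pos: [0.5371, -0.191, 0.0861]
tool_rot: [0.946, 0.325, -0.0, -0.0]
ft_force: [-0.0, 0.8, -4.3]
gripper_width: 0.0291
grip_force: 29.9
```

The key is in the keyway with no contact force. Pressing home against the ejector.

Request:
servo_tool([
  [[0,0,0],[0,0,0],1],
  [[0,0,0],[0,0,0.1],1],
  [[0,0,0],[0,0,0.1],1],
  [[0,0,0],[0,0,0.1],1],
  [[0,0,0],[0,0,0.1],1],
  [[0,0,0],[0,0,0],1],
  [[0,0,0],[0,0,0],1],
])

```text
t: 10.7
ee_pos: [0.5375, -0.1912, 0.0708]
tool_rot: [0.946, 0.325, 0.001, 0.001]
ft_force: [-1.1, 0.4, 7.8]
gripper_width: 0.0296
grip_force: 29.9
```

Request:
servo_tool([
  [[0,0,0],[0,0,0.05],1],
  [[0,0,0],[0,0,0.04],1],
  [[0,0,0],[0,0,0],1],
  [[0,0,0],[0,0,0],1],
])

```text
t: 11.1
ee_pos: [0.5378, -0.1914, 0.0675]
tool_rot: [0.946, 0.325, 0.001, 0.001]
ft_force: [-1.9, -0.2, 9.8]
gripper_width: 0.0299
grip_force: 30.0
```

Request:
servo_tool([
  [[0,0,0],[0,0,0.03],1],
  [[0,0,0],[0,0,0],1],
  [[0,0,0],[0,0,0],1],
])

```text
t: 11.4
ee_pos: [0.5379, -0.1915, 0.0673]
tool_rot: [0.946, 0.325, 0.001, 0.001]
ft_force: [-3.6, 1.1, 20.1]
gripper_width: 0.0295
grip_force: 30.0
```

```bash
python3 - <<'E'
from h import *
im,_=get_image('side'); cv2.imwrite('pics/home.png',cv2.resize(im[150:225,290:390],(800,600),interpolation=2)[:,:,::-1])
st=readout.observe(); print(st['ee_pos'],st['ft_force'],np.abs(st['dq']).max(),st['grip_force'])
E
```

```text
[ 0.53790167 -0.19146548  0.06727156] [-3.57371367  0.96453864 19.91940135] 0.001476855126677118 30.00520169734955
```

View pics/home.png

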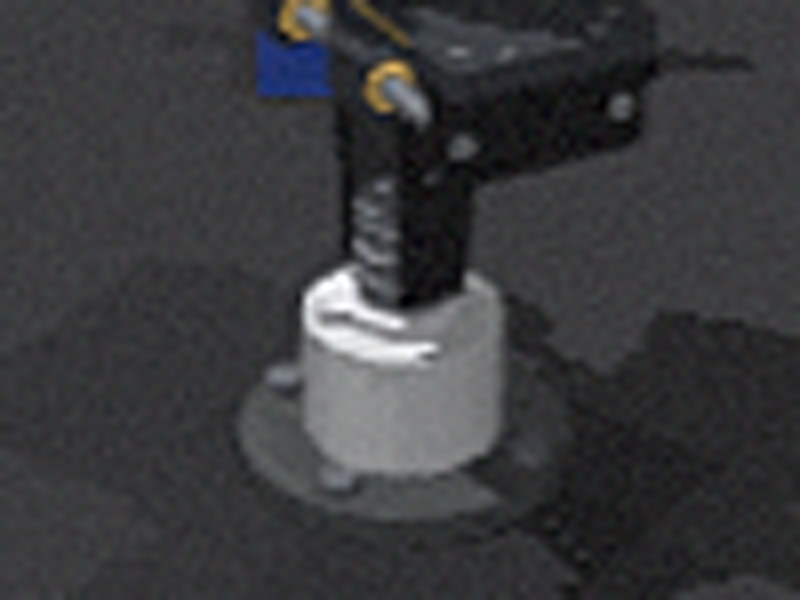

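The flange (around (380,310)) lies flush on the hub face and is still gripped. Total push is about 24 N, more than the spring alone gives, so it is seated. Handing in.

```bash
python3 -c "
from workcell import workorder; print(workorder.hand_in())"
```

```text
the job is handed in; nothing more can be done
None
```

The arbor is keyed into the hub with its flange home against the hub face, still gripped and pressed down; I handed the job in at about 11.5 s, and the hand-in gave no verdict.

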